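# Set the photometer's filter lever by clicks and take the reading

## Robot

A 6-joint arm with a two-finger parallel gripper is mounted at the origin on the work surface. World frame = base frame: x ahead of the robot, y to its left, z up, the work surface at z = 0. Lengths are in m, angles in rad, forces in N, time in s.
With the tool pointing down it reaches from about 0.35 to 0.85 m from the base axis. Payload 8.1 kg.
Tool frame: the origin (TCP) lies on the centre line of the jaws, within the pads' length; the fingertips stand 8 mm ahead of it and the grasp point (between the pads) lies 11 mm behind it; z points along the fingers, y is the line along which they close (so a half turn about z gives the same grasp; the last joint's range is limited). The gripper opens to 93 mm and grips with 3 to 60 N. Pads are 15 mm wide; open, the fingers measure 128 mm over their backs; the gripper's body (75 mm by 188 mm) begins 65 mm behind the grasp point.
Start: joints at [1.239, 0.13, 1.488, -0, 1.523, -0.085], TCP at [0.147, 0.582, 0.227] pointing down, gripper open.
Joint ranges: [-2.96, 2.96], [-0.89, 2.26], [0.02, 2.5], [-1.34, 4.48], [0, 2.73], [-2.66, 2.66]. Speed limits (rad/s): [2.39, 2.39, 2.79, 3.14, 3.14, 3.14].

## Interface

Orientations are given as a unit quaternion [w, x, y, z].
In Python, from plant import arm gives the robot as it stands.
- The arm moves only by the tool move_arm, never from a script. Its arguments are lists of equal length, an entry for each row: "travel": the shift along the tool's x, y, z in units of 30 mm (1.0 is 30 mm), a list of three; "angular": the turn, a rotation vector about the tool's x, y, z in units of 6 degrees (1.0 is 6 degrees), a list of three; "grip": the closure, from 0 (fully open) to 1 (shut). A call has 1 to 20 rows; each row is the pose to reach, as a shift and turn from the pose commanded when the call began, along the tool's axes at that moment; what a row does not reach only later rows make up. A row lasts 1/10 s, in which the tool goes at most 50 mm and 8.59 degrees, less where a joint would pass 70% of its speed; a pose out of reach is approached as far as the arm can. A call with a gripper value outside its range is refused whole. The fingers move at their own pace and stop on an object; "newtons" is the grip in N (left out, the last holds). Time passes only in rows, so rows that repeat a pose let the fingers close. It gives the time, the measured TCP pose, the force, the opening and the grip force at its end, in the units of the state.
- arm.get_state(): the state, without advancing time (a new reading comes with each control period).
- arm.camera(name): name is "scene" or "top" or "wrist"; returns the picture (480x640x3 uint8, red, green, blue); there is no depth.
- arm.camera_params(name): a dict with "mtx" (3x3 intrinsics, pixels), "position" and "rotation" of the camera in the world; the wrist camera has in their place "hand_eye" (4x4, takes a point from camera to tool coordinates, whose origin is the TCP and whose axes are the flange's). Camera axes: x right, y up, looking along -z (the intrinsics and any distortion apply to the point x, -y, -z); pixel columns grow to the right and rows downward; lengths in m; the calibration is good to about 2 mm. The wrist camera is an equidistant fisheye: a pixel r from the principal point sees the ray r / f radians off the axis. A picture is of the moment at which its call begins: read the wrist's pose just before it. camera_params takes no time and is no camera call.
- arm.hand_in(): hands the job in; it is judged then, once.
The state is a dict: "clock": time; "q": joint angles; "dq": joint speeds; "joint_torque": joint torques, N m; "eef_pos": TCP position; "eef_rot": TCP orientation; "ft_force": force on the tool from outside, world axes, zero at the start; "ft_torque": the same for the moment, N m; "grip_width": finger opening in m; "gripper_force": force on a finger pad.
Only numpy, scipy, OpenCV 4.12 (cv2) and the standard library are available. Lean on these libraries where they do the work, as an engineer would, in place of code of your own. Each camera call takes 0.05 s, during which the arm holds its last target. There are 200 camera calls.

## Task

On the blue-and-white filter photometer, push the red filter lever from its home notch (white dot) three clicks along, one click at a time with a rest of about half a second in each notch, so that it stays in the third notch after home (green dot) and never runs past it; then press the round green read button fully down and let it come up. Work gently with the fingertips only: push the lever, do not pinch it, and leave the vial on the photometer and the glassware and bottles around it where they stand.

Things in the scene. Friction and masses are not known exactly. Their poses are not given: they have to be found in the camera images.
- photometer: Filter photometer fixed to the bench: blue box, flat white top (deck) 75 mm above the bench, 220 mm deep (x), 260 mm wide (y). Origin: centre of its underside; unturned, x points away from the robot, y left, z up. The lever's black slot runs along y at x = -20 mm. A black light shield, 28 mm high, covers x 37 to 93, y -95 to -35 mm; the deck is bare for y -130 to -55 mm, x -50 to 25 mm.
- third_dot (a point): Green dot on the deck, marking the third notch after home: the lever's white line stands beside it when set. The dots stand 14 mm apart along the photometer's y, 26 mm beyond the slot (x = +6 mm): white (home, y = -45 mm), red, orange, green (y = -3 mm), blue, violet. The point lies on the deck; axes as the photometer's.
- lever (a joint): Slide of the lever along the photometer's +y, m. 0 = home notch (white dot), where it starts, within 4 mm; click notches at 0.014, 0.028, 0.042 (third, green), 0.056, 0.070; stops at -0.003 and 0.073. The push rises to about 5 N, 3.5 mm out of a notch; past the crest (7 mm) the push falls away and the lever snaps ahead of the finger into the next notch, and centres there within 1 mm when let go.
- lever_knob (a point): Centre of the red lever knob, a block 26 mm (x) by 12 mm (y) by 30 mm (z), reaching from 3 to 33 mm above the deck; a white line on top marks its middle. Its axes are the photometer's and it moves with the lever.
- read (a joint): Travel of the round green read button, in m: 0 up, 0.006 fully down; a spring brings it back. About 5 N presses it fully down.
- read_top (a point): Centre of the top face of the green read button (28 mm across, in a black housing 44 mm across), 22 mm above the deck, at x = -60, y = +85 mm of the photometer; it is pressed straight down.
- vial_mid (a point): Middle (half-way up) of the loose amber vial, 24 mm across and 45 mm high, that stands on the deck near x = 60, y = 55 mm of the photometer; to be left alone.
- beaker_mid (a point): Middle of the loose glass beaker, 68 mm across, 85 mm high, on the bench close to the photometer; to be left alone.
- jar_mid (a point): Middle of the loose yellow reagent jar with black cap, 66 mm across, 95 mm high, on the bench close to the photometer; to be left alone.
- dish_mid (a point): Middle of the loose greenish petri dish, 84 mm across, 16 mm high, on the bench close to the photometer; to be left alone.
- dish2_mid (a point): Middle of the loose clear petri dish, 90 mm across, 16 mm high, on the bench close to the photometer; to be left alone.
- wash_mid (a point): Middle of the loose white wash bottle with blue cap, 68 mm across, 170 mm high, on the left of the bench; to be left alone.

How it is judged:
On the way, in this order (a step that is already met when the one before it is completed fails the run):
1. the lever rests in the first notch after home (red dot) (value of joint lever between 0.0085 and 0.0195 m), for 0.25 s.
2. the lever rests in the second notch (orange dot) (value of joint lever between 0.0225 and 0.0335 m), for 0.25 s.
3. the lever rests in the third notch (green dot) (value of joint lever between 0.0365 and 0.0475 m), for 0.25 s.
4. with the lever there, the green button is pressed down (all of step 3 and value of joint read above 0.0045 m).
At the end, for the whole second after the job is handed in: The lever rests in the third notch after home (42 mm, within 3.5 mm), the read button has come up again (within 2 mm), and the vial, beaker, jar, dishes and wash bottle stand within 20 mm of where they started (value of joint lever between 0.0385 and 0.0455 m and velocity of joint lever between -0.005 and 0.005 m/s and value of joint read below 0.002 m and distance of each of vial_mid, beaker_mid, jar_mid, dish_mid, dish2_mid, wash_mid from where it was at the start of the episode below 0.02 m); the robot touches nothing.
It fails at once if the lever runs past the third notch (over the crest towards the fourth) (value of joint lever above 0.049 m).
It fails at once if the lever is pinched or forced (over 30 N between the fingers and the lever) (contact force between the fingers and lever_c0 above 30 N).
It fails at once if the button or the photometer is hit hard (over 40 N) (contact force between the fingers and photometer above 40 N).
It fails at once if a bystander (vial, beaker, jar, dishes, wash bottle) is moved, lifted or tipped: its middle shifts by more than 20 mm (distance of any of vial_mid, beaker_mid, jar_mid, dish_mid, dish2_mid, wash_mid from where it was at the start of the episode above 0.02 m).
It also fails if it takes over 64 s, if anything falls off the work surface, if the arm or the gripper's body presses on something with over 40 N, if the wrist force passes 120 N, or if a joint passes its speed limit or range.

## Working session

There is one attempt and no reset: what is moved stays moved. The work goes in short steps, Python scripts to look and compute and a tool call to move; the robot and the scene stay as the last step left them, time stands still between calls to the robot, and variables do not carry over. Pictures are saved under pics/ and viewed, at most 10 in all, crops included, and the job is handed in when it is done.

Besides the shell and the picture viewer there is one more tool, called after "Request:" by a JSON object that holds its "op" and its "data". move_arm: Moves the arm, as the interface text tells. Its arguments: {"type":"object","properties":{"travel":{"type":"array","items":{"type":"array","items":{"type":"number"}}},"angular":{"type":"array","items":{"type":"array","items":{"type":"number"}}},"grip":{"type":"array","items":{"type":"number"}},"newtons":{"type":"number"}},"required":["travel","angular","grip"]}

```bash
mkdir -p pics
python3 - <<'E'
from plant import arm
import cv2
s=arm.get_state();print(s)
for n in("top","scene"):
    cv2.imwrite(f"pics/{n}0.png",arm.camera(n)[:,:,::-1])
    print(n,arm.camera_params(n))
print(arm.camera_params("wrist"))
E
```

```text
{'clock': 0.0, 'q': array([ 1.23856825e+00,  1.31134429e-01,  1.48927529e+00,  2.46447761e-05,
        1.52300213e+00, -8.53989896e-02]), 'dq': array([ 4.92100172e-04,  3.41556456e-05, -6.26470948e-04,  2.45461785e-03,
        6.47480584e-04, -5.30714397e-04]), 'joint_torque': array([ 6.33755262e-04, -5.59807241e+01, -4.91780734e+01,  7.69659667e-02,
        3.48845765e-02, -1.69011610e-04]), 'eef_pos': array([0.14638592, 0.58129786, 0.2256056 ]), 'eef_rot': array([-2.00599188e-04,  1.23102036e-01,  9.92393602e-01, -8.87286452e-04]), 'ft_force': array([ 0.81114879,  0.62742761, -0.98786162]), 'ft_torque': array([0.01891893, 0.01400889, 0.05689345]), 'gripper_force': 0.0, 'grip_width': 0.09307517070119377}
top {'mtx': array([[479.87215355,   0.        , 314.24323948],
       [  0.        , 479.87215355, 239.01403857],
       [  0.        ,   0.        ,   1.        ]]), 'position': array([0.55421481, 0.10227707, 0.97591192]), 'rotation': array([-0.69599394, -0.04009666,  0.02292692,  0.71656057])}
scene {'mtx': array([[580.45386791,   0.        , 321.24233407],
       [  0.        , 580.45386791, 239.77131485],
       [  0.        ,   0.        ,   1.        ]]), 'position': array([ 1.04032114, -0.29268818,  0.97629783]), 'rotation': array([0.89851311, 0.25924267, 0.10111336, 0.33947534])}
{'mtx': array([[371.64829954,   0.        , 324.06327972],
       [  0.        , 371.64829954, 240.4247873 ],
       [  0.        ,   0.        ,   1.        ]]), 'hand_eye': array([[ 9.11383909e-05,  9.70361733e-01,  2.41656987e-01,
         6.62491767e-02],
       [ 9.99999245e-01,  2.07624531e-04, -1.21084528e-03,
         4.05920199e-04],
       [-1.22513184e-03,  2.41656915e-01, -9.70360982e-01,
        -1.57433186e-01],
       [ 0.00000000e+00,  0.00000000e+00,  0.00000000e+00,
         1.00000000e+00]])}
```

View pics/top0.png

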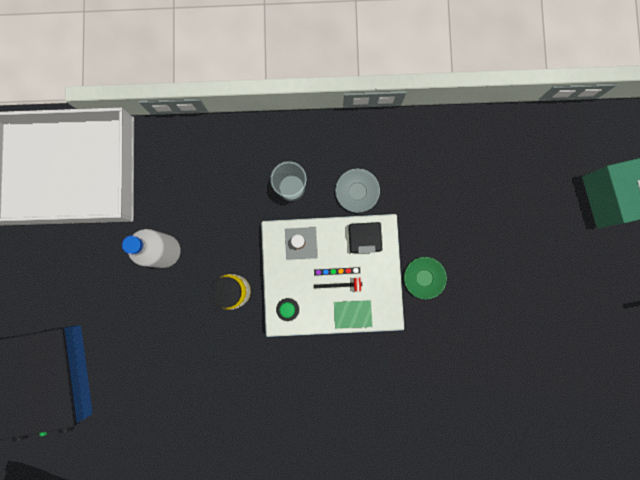

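View pics/scene0.png

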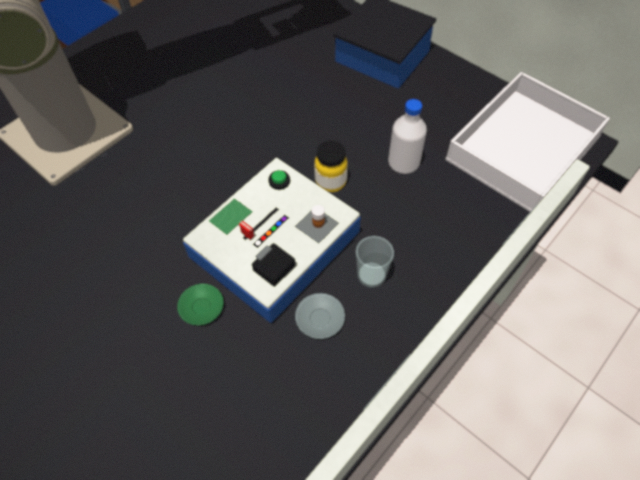

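```bash
cat > h.py <<'E'
import numpy as np,cv2
from scipy.spatial.transform import Rotation as R
from plant import arm
def rot(q): return R.from_quat([q[1],q[2],q[3],q[0]]).as_matrix()
def ray(name,u,v):
    p=arm.camera_params(name);K=p["mtx"]
    d=rot(p["rotation"])@[(u-K[0,2])/K[0,0],-(v-K[1,2])/K[1,1],-1]
    return p["position"],d
def onz(name,u,v,z):
    o,d=ray(name,u,v);return o+d*(z-o[2])/d[2]
E
python3 - <<'E'
from h import *
import cv2
im=cv2.imread("pics/top0.png");hsv=cv2.cvtColor(im,cv2.COLOR_BGR2HSV)
sub=np.zeros(im.shape[:2],np.uint8);sub[208:345,255:410]=1
m=((hsv[...,2]>150)&(hsv[...,1]<60)&(sub>0)).astype(np.uint8)
c=max(cv2.findContours(m,0,2)[0],key=cv2.contourArea)
r=cv2.minAreaRect(c);b=cv2.boxPoints(r);print(r,b)
W=np.array([onz("top",*x,.075)[:2] for x in b]);print("deck",W,W.mean(0),[np.linalg.norm(W[i]-W[i-1]) for i in range(4)])
for i in range(4):
    d=W[i]-W[i-1];print(np.degrees(np.arctan2(d[1],d[0])))
H,S,V=[hsv[...,i].astype(int) for i in range(3)]
def cen(m,z,l,name="top"):
    v,u=np.nonzero(m)
    print(l,len(u),u.mean(),v.mean(),onz(name,u.mean(),v.mean(),z))
vv,uu=np.mgrid[:480,:640]
bx=lambda a,b,c,d:(uu>=a)&(uu<=b)&(vv>=c)&(vv<=d)
cen((S>120)&(V>90)&(H>45)&(H<80)&bx(275,300,298,322),.097,"btn")
cen((S>120)&(V>60)&((H<8)|(H>172))&bx(345,366,276,296),.108,"knob")
cen((S>100)&(V>60)&bx(312,352,265,277),.075,"dots5")
cen((S>120)&(V>60)&(H>50)&(H<80)&bx(326,340,265,277),.075,"green")
cv2.imwrite("pics/z.png",cv2.resize(im[205:345,250:410],None,fx=4.9,fy=4.2,interpolation=2))
E
```

```text
((332.0263366699219, 274.8777770996094), (116.00942993164062, 137.61318969726562), 87.22978973388672) [[260.49673 220.26628]
 [397.94913 213.6154 ]
 [403.55594 329.48926]
 [266.10355 336.14014]]
deck [[ 0.67386794  0.22401952]
 [ 0.67837353 -0.0361375 ]
 [ 0.4625124  -0.03707971]
 [ 0.45680356  0.21748579]] [0.56788936 0.09207202] [np.float64(0.2171626919003825), np.float64(0.260196032013333), np.float64(0.21586318713628225), np.float64(0.2546294989811814)]
1.7241063974848847
-89.00781061628864
-179.74991348559053
91.28468758048695
btn 195 286.85128205128206 309.5692307692308 [0.50586865 0.17594348 0.097     ]
knob 65 356.67692307692306 284.32307692307694 [0.5480917  0.04832269 0.108     ]
dots5 143 333.1818181818182 271.02097902097904 [0.57386357 0.0892748  0.075     ]
green 26 332.84615384615387 271.11538461538464 [0.57370517 0.08990818 0.075     ]
```

View pics/z.png

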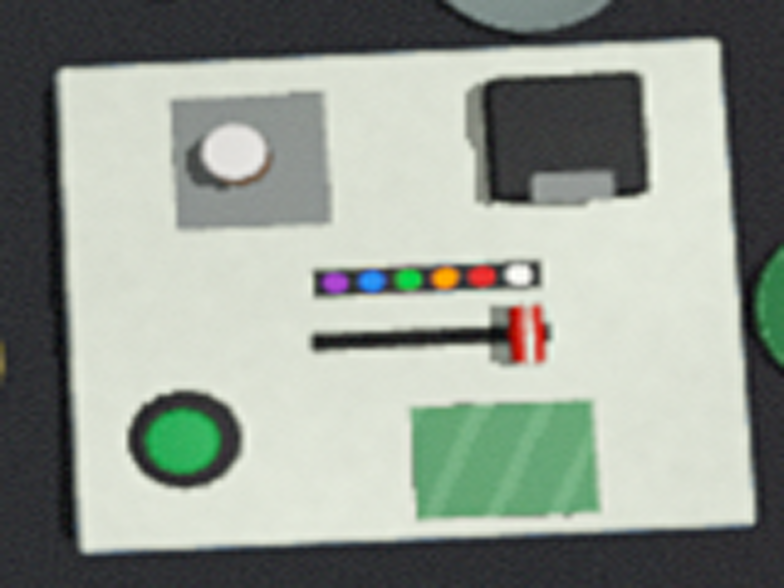

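```bash
cat >> h.py <<'E'
C=np.array([.568,.092]);YAW=np.radians(.9)
def loc(x,y,z):
    c,s=np.cos(YAW),np.sin(YAW);return np.array([C[0]+c*x-s*y,C[1]+s*x+c*y,z])
def plan(p):
    s=arm.get_state();M=rot(s["eef_rot"])
    T=np.array([[-np.cos(YAW),-np.sin(YAW),0],[-np.sin(YAW),np.cos(YAW),0],[0,0,-1]]).T
    T=np.column_stack([[-np.cos(YAW),-np.sin(YAW),0],[-np.sin(YAW),np.cos(YAW),0],[0,0,-1]])
    print("travel",(M.T@(p-s["eef_pos"])/.03).round(3),"ang",(np.degrees(R.from_matrix(M.T@T).as_rotvec())/6).round(3),
      "f",s["ft_force"].round(2),"t",s["clock"],"pos",s["eef_pos"].round(4))
E
python3 -c "
from h import *
plan(loc(-.02,-.08,.2))"
```

```text
travel [-17.661 -15.13    0.879] ang [-0.016 -0.004 -2.507] f [-0.2  -0.52  1.35] t 0.1 pos [0.1464 0.5813 0.2257]
```

Request:
{"op": "move_arm", "data": {"travel": [[-0.35,-0.3,0],[-1.1,-0.9,0],[-2.1,-1.8,0.1],[-3.2,-2.7,0.2],[-4.3,-3.7,0.2],[-5.4,-4.6,0.3],[-6.5,-5.6,0.3],[-7.6,-6.5,0.4],[-8.7,-7.5,0.4],[-9.8,-8.4,0.5],[-10.9,-9.4,0.5],[-12,-10.3,0.6],[-13.1,-11.2,0.7],[-14.2,-12.2,0.7],[-15.3,-13.1,0.8],[-16.4,-14.1,0.8],[-17.2,-14.8,0.88],[-17.66,-15.13,0.88],[-17.66,-15.13,0.88],[-17.66,-15.13,0.88]], "angular": [[0,0,0],[0,0,-0.1],[0,0,-0.3],[0,0,-0.5],[0,0,-0.7],[0,0,-0.9],[0,0,-1.1],[0,0,-1.3],[0,0,-1.5],[0,0,-1.7],[0,0,-1.9],[0,0,-2.1],[0,0,-2.3],[0,0,-2.5],[0,0,-2.5],[0,0,-2.5],[0,0,-2.5],[0,0,-2.5],[0,0,-2.5],[0,0,-2.5]], "grip": [1,1,1,1,1,1,1,1,1,1,1,1,1,1,1,1,1,1,1,1], "newtons": 10}}

```text
clock: 2.1
eef_pos: [0.5488, 0.0127, 0.2]
eef_rot: [-0.0, -0.007, 1.0, 0.0]
ft_force: [0.2, 1.0, 0.4]
grip_width: 0.0002
gripper_force: 0.0
```

```bash
python3 -c "
from h import *
plan(loc(-.02,-.08,.2))
cv2.imwrite('pics/w1.png',arm.camera('wrist')[:,:,::-1])
plan(loc(-.02,-.08,.093))
"
```

```text
travel [-0.015 -0.034  0.001] ang [ 0.005 -0.008 -0.01 ] f [0.24 1.05 0.36] t 2.1 pos [0.5488 0.0127 0.2   ]
travel [-0.02  -0.053  3.573] ang [ 0.005 -0.006 -0.   ] f [ 0.49 -0.54  0.02] t 2.15 pos [0.5487 0.0132 0.2002]
```

View pics/w1.png

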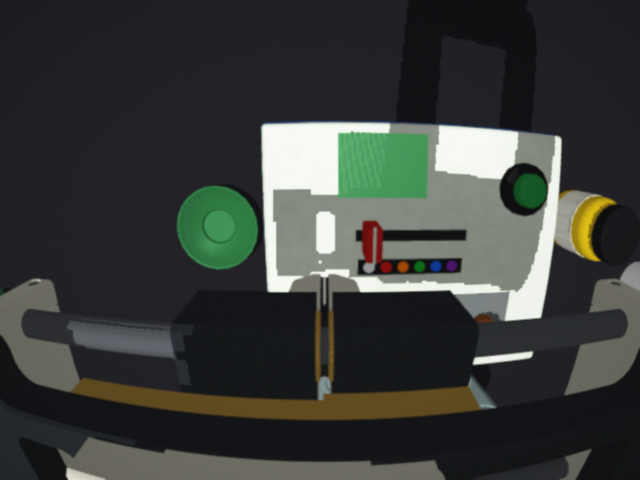

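```bash
cat >> h.py <<'E'
def wonz(s,u,v,z):
    p=arm.camera_params("wrist");K=p["mtx"];H=p["hand_eye"]
    a=np.array([u-K[0,2],-(v-K[1,2])]);r=np.hypot(*a);th=r/K[0,0]
    d=np.array([*(a/r*np.sin(th)),-np.cos(th)])
    M=rot(s["eef_rot"]);d=M@H[:3,:3]@d;o=M@H[:3,3]+s["eef_pos"]
    w=o+d*(z-o[2])/d[2];c,n=np.cos(YAW),np.sin(YAW);e=w[:2]-C
    return w.round(4),np.array([c*e[0]+n*e[1],-n*e[0]+c*e[1]]).round(4)
E
python3 - <<'E'
from h import *
s=arm.get_state();im=cv2.imread("pics/w1.png");hsv=cv2.cvtColor(im,cv2.COLOR_BGR2HSV).astype(int)
vv,uu=np.mgrid[:480,:640]
for l,(a,b),z in(("white",(368,267),.075),("green",(420,266),.075),("violet",(452,266),.075),("line",(374,240),.108),("btn",(530,190),.097)):
    if l!="white" and l!="line":
        m=(hsv[...,1]>100)&(hsv[...,2]>60)&(abs(uu-a)<(7 if l!="btn" else 20))&(abs(vv-b)<(8 if l!="btn" else 22))
        v,u=np.nonzero(m);a,b=u.mean(),v.mean()
    print(l,a,b,wonz(s,a,b,z))
E
```

```text
white 368 267 (array([0.5744, 0.0496, 0.075 ]), array([ 0.0057, -0.0425]))
green 419.1145833333333 266.03125 (array([0.5733, 0.092 , 0.075 ]), array([ 0.0053, -0.0001]))
violet 451.3255813953488 265.4186046511628 (array([0.5727, 0.1202, 0.075 ]), array([0.0052, 0.0282]))
line 374 240 (array([0.5439, 0.0486, 0.108 ]), array([-0.0248, -0.043 ]))
btn 529.6323024054983 190.32760595647193 (array([0.5045, 0.1743, 0.097 ]), array([-0.0622,  0.0833]))
```

Request:
{"op": "move_arm", "data": {"travel": [[0,0,0.5],[0,0,1.2],[0,0,1.9],[0,0,2.5],[0,0,3.0],[0,0,3.3],[0,0,3.5],[0,0,3.5],[0,0,3.5]], "angular": [[0,0,0],[0,0,0],[0,0,0],[0,0,0],[0,0,0],[0,0,0],[0,0,0],[0,0,0],[0,0,0]], "grip": [1,1,1,1,1,1,1,1,1]}}

```text
clock: 3.05
eef_pos: [0.5499, 0.0123, 0.0959]
eef_rot: [0.0, -0.008, 1.0, -0.0]
ft_force: [0.6, 0.9, -0.9]
grip_width: 0.0003
gripper_force: 0.0
```

Run:
```python
from h import *
plan(loc(-.02,-.08,.093))
a=arm.camera('wrist')[:,:,::-1]
cv2.imwrite('pics/w2.png',a);plan(loc(-.02,-.08,.093))
```

```text
travel [ 0.021 -0.019  0.097] ang [-0.001  0.01  -0.006] f [ 0.61  0.89 -0.86] t 3.05 pos [0.5499 0.0123 0.0959]
travel [ 0.028 -0.017  0.105] ang [-0.001  0.014 -0.007] f [-0.43 -0.43  0.64] t 3.1 pos [0.5501 0.0122 0.0962]
```

View pics/w2.png

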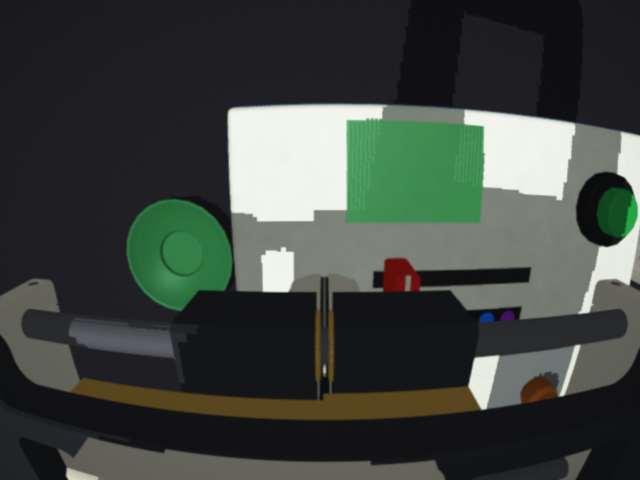

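Request:
{"op": "move_arm", "data": {"travel": [[0,0.1,0],[0,0.2,0],[0,0.27,0],[0,0.3,0],[0,0.3333,0],[0,0.3333,0]], "angular": [[0,0,0],[0,0,0],[0,0,0],[0,0,0],[0,0,0],[0,0,0]], "grip": [1,1,1,1,1,1]}}

```text
clock: 3.7
eef_pos: [0.5492, 0.0224, 0.0952]
eef_rot: [-0.0, -0.008, 1.0, 0.0]
ft_force: [-0.4, 0.3, -0.0]
grip_width: 0.0004
gripper_force: 0.0
```

Request:
{"op": "move_arm", "data": {"travel": [[0,0.0333,0],[0,0.0667,0],[0,0.0667,0]], "angular": [[0,0,0],[0,0,0],[0,0,0]], "grip": [1,1,1]}}

```text
clock: 4.0
eef_pos: [0.5492, 0.0244, 0.0952]
eef_rot: [0.0, -0.008, 1.0, 0.0]
ft_force: [0.2, 0.3, 0.5]
grip_width: 0.0003
gripper_force: 0.0
```

Request:
{"op": "move_arm", "data": {"travel": [[0,0.0333,0],[0,0.0667,0],[0,0.0667,0]], "angular": [[0,0,0],[0,0,0],[0,0,0]], "grip": [1,1,1]}}

```text
clock: 4.3
eef_pos: [0.5492, 0.0264, 0.0952]
eef_rot: [-0.0, -0.008, 1.0, 0.0]
ft_force: [0.1, -0.5, -0.2]
grip_width: 0.0005
gripper_force: 0.0
```

Request:
{"op": "move_arm", "data": {"travel": [[0,0.0333,0],[0,0.0667,0],[0,0.0667,0]], "angular": [[0,0,0],[0,0,0],[0,0,0]], "grip": [1,1,1]}}

```text
clock: 4.6
eef_pos: [0.5492, 0.028, 0.0952]
eef_rot: [0.0, -0.007, 1.0, -0.0]
ft_force: [-0.2, -1.9, -0.0]
grip_width: 0.0006
gripper_force: 1.0
```

Request:
{"op": "move_arm", "data": {"travel": [[0,0.0333,0],[0,0.0667,0],[0,0.0667,0]], "angular": [[0,0,0],[0,0,0],[0,0,0]], "grip": [1,1,1]}}

```text
clock: 4.9
eef_pos: [0.5491, 0.03, 0.0952]
eef_rot: [-0.0, -0.007, 1.0, -0.0]
ft_force: [0.1, -5.4, 0.4]
grip_width: 0.0003
gripper_force: 2.3
```

Request:
{"op": "move_arm", "data": {"travel": [[0,0.0333,0],[0,0.0667,0],[0,0.0667,0]], "angular": [[0,0,0],[0,0,0],[0,0,0]], "grip": [1,1,1]}}

```text
clock: 5.2
eef_pos: [0.5491, 0.0324, 0.0952]
eef_rot: [-0.0, -0.008, 1.0, 0.0]
ft_force: [-0.4, -4.5, -0.1]
grip_width: 0.0003
gripper_force: 1.7
```

Request:
{"op": "move_arm", "data": {"travel": [[0,0.0333,0],[0,0.0333,0]], "angular": [[0,0,0],[0,0,0]], "grip": [1,1]}}

```text
clock: 5.4
eef_pos: [0.5491, 0.0338, 0.0952]
eef_rot: [-0.0, -0.008, 1.0, 0.0]
ft_force: [0.2, -1.4, 0.4]
grip_width: 0.0007
gripper_force: 0.5
```

Request:
{"op": "move_arm", "data": {"travel": [[0,0.0333,0],[0,0.0333,0]], "angular": [[0,0,0],[0,0,0]], "grip": [1,1]}}

```text
clock: 5.6
eef_pos: [0.5491, 0.0348, 0.0952]
eef_rot: [0.0, -0.008, 1.0, 0.0]
ft_force: [-0.8, 0.2, 0.1]
grip_width: 0.0002
gripper_force: 0.0
```

Request:
{"op": "move_arm", "data": {"travel": [[0,0,0],[0,0,0],[0,0,0],[0,0,0],[0,0,0],[0,0,0],[0,0.0333,0],[0,0.0667,0],[0,0.1,0],[0,0.1333,0],[0,0.1333,0]], "angular": [[0,0,0],[0,0,0],[0,0,0],[0,0,0],[0,0,0],[0,0,0],[0,0,0],[0,0,0],[0,0,0],[0,0,0],[0,0,0]], "grip": [1,1,1,1,1,1,1,1,1,1,1]}}

```text
clock: 6.7
eef_pos: [0.549, 0.0384, 0.0952]
eef_rot: [0.0, -0.008, 1.0, 0.0]
ft_force: [-0.1, 0.6, -0.2]
grip_width: 0.0006
gripper_force: 0.0
```

Request:
{"op": "move_arm", "data": {"travel": [[0,0.0333,0],[0,0.0667,0],[0,0.0667,0]], "angular": [[0,0,0],[0,0,0],[0,0,0]], "grip": [1,1,1]}}

```text
clock: 7.0
eef_pos: [0.549, 0.0404, 0.0952]
eef_rot: [0.0, -0.008, 1.0, 0.0]
ft_force: [-0.5, -0.0, -0.2]
grip_width: 0.0006
gripper_force: 0.0
```

Request:
{"op": "move_arm", "data": {"travel": [[0,0.0333,0],[0,0.0667,0],[0,0.0667,0]], "angular": [[0,0,0],[0,0,0],[0,0,0]], "grip": [1,1,1]}}

```text
clock: 7.3
eef_pos: [0.549, 0.0421, 0.0952]
eef_rot: [-0.0, -0.007, 1.0, -0.0]
ft_force: [-0.7, -1.5, -0.2]
grip_width: 0.0006
gripper_force: 1.0
```

Request:
{"op": "move_arm", "data": {"travel": [[0,0.0333,0],[0,0.0667,0],[0,0.0667,0]], "angular": [[0,0,0],[0,0,0],[0,0,0]], "grip": [1,1,1]}}

```text
clock: 7.6
eef_pos: [0.549, 0.044, 0.0953]
eef_rot: [0.0, -0.007, 1.0, -0.0]
ft_force: [-0.0, -5.9, -0.2]
grip_width: 0.0005
gripper_force: 2.3
```

Request:
{"op": "move_arm", "data": {"travel": [[0,0.0333,0],[0,0.0667,0],[0,0.0667,0]], "angular": [[0,0,0],[0,0,0],[0,0,0]], "grip": [1,1,1]}}

```text
clock: 7.9
eef_pos: [0.5489, 0.0464, 0.0952]
eef_rot: [-0.0, -0.008, 1.0, 0.0]
ft_force: [-0.3, -3.0, 0.2]
grip_width: 0.0006
gripper_force: 1.7
```

Request:
{"op": "move_arm", "data": {"travel": [[0,0.0333,0],[0,0.0333,0]], "angular": [[0,0,0],[0,0,0]], "grip": [1,1]}}

```text
clock: 8.1
eef_pos: [0.5489, 0.0478, 0.0952]
eef_rot: [-0.0, -0.008, 1.0, 0.0]
ft_force: [0.0, -1.4, 0.8]
grip_width: 0.0006
gripper_force: 0.5
```

Request:
{"op": "move_arm", "data": {"travel": [[0,0.0333,0],[0,0.0333,0]], "angular": [[0,0,0],[0,0,0]], "grip": [1,1]}}

```text
clock: 8.3
eef_pos: [0.5489, 0.0488, 0.0952]
eef_rot: [0.0, -0.008, 1.0, 0.0]
ft_force: [0.4, 0.4, -0.0]
grip_width: 0.0006
gripper_force: 0.0
```

Second notch reached, with the same force signature. I'll rest, then approach the third.

Request:
{"op": "move_arm", "data": {"travel": [[0,0,0],[0,0,0],[0,0,0],[0,0,0],[0,0,0],[0,0,0],[0,0.0333,0],[0,0.0667,0],[0,0.1,0],[0,0.1333,0],[0,0.1667,0],[0,0.2,0],[0,0.2,0]], "angular": [[0,0,0],[0,0,0],[0,0,0],[0,0,0],[0,0,0],[0,0,0],[0,0,0],[0,0,0],[0,0,0],[0,0,0],[0,0,0],[0,0,0],[0,0,0]], "grip": [1,1,1,1,1,1,1,1,1,1,1,1,1]}}

```text
clock: 9.6
eef_pos: [0.5488, 0.0544, 0.0953]
eef_rot: [-0.0, -0.008, 1.0, 0.0]
ft_force: [-0.5, 0.2, -0.3]
grip_width: 0.0004
gripper_force: 0.0
```

Request:
{"op": "move_arm", "data": {"travel": [[0,0.0333,0],[0,0.0667,0],[0,0.0667,0]], "angular": [[0,0,0],[0,0,0],[0,0,0]], "grip": [1,1,1]}}

```text
clock: 9.9
eef_pos: [0.5488, 0.0561, 0.0953]
eef_rot: [-0.0, -0.007, 1.0, -0.0]
ft_force: [0.3, -2.0, -0.4]
grip_width: 0.0004
gripper_force: 1.0
```

Request:
{"op": "move_arm", "data": {"travel": [[0,0.0333,0],[0,0.0667,0],[0,0.0667,0]], "angular": [[0,0,0],[0,0,0],[0,0,0]], "grip": [1,1,1]}}

```text
clock: 10.2
eef_pos: [0.5487, 0.058, 0.0952]
eef_rot: [-0.0, -0.007, 1.0, -0.0]
ft_force: [-0.5, -4.6, -0.1]
grip_width: 0.0002
gripper_force: 2.3
```

Request:
{"op": "move_arm", "data": {"travel": [[0,0.0333,0],[0,0.0667,0],[0,0.0667,0]], "angular": [[0,0,0],[0,0,0],[0,0,0]], "grip": [1,1,1]}}

```text
clock: 10.5
eef_pos: [0.5487, 0.0604, 0.0952]
eef_rot: [-0.0, -0.008, 1.0, 0.0]
ft_force: [-0.3, -2.4, 0.5]
grip_width: 0.0001
gripper_force: 1.7
```

Request:
{"op": "move_arm", "data": {"travel": [[0,0.0333,0],[0,0.0333,0]], "angular": [[0,0,0],[0,0,0]], "grip": [1,1]}}

```text
clock: 10.7
eef_pos: [0.5486, 0.0618, 0.0952]
eef_rot: [-0.0, -0.008, 1.0, 0.0]
ft_force: [0.3, -1.0, 0.7]
grip_width: 0.0004
gripper_force: 0.5
```

Request:
{"op": "move_arm", "data": {"travel": [[0,0.0333,0],[0,0.0333,0],[0,0.0333,0]], "angular": [[0,0,0],[0,0,0],[0,0,0]], "grip": [1,1,1]}}

```text
clock: 11.0
eef_pos: [0.5487, 0.0626, 0.0952]
eef_rot: [0.0, -0.008, 1.0, 0.0]
ft_force: [-0.1, 0.5, 0.2]
grip_width: 0.0007
gripper_force: 0.0
```

Request:
{"op": "move_arm", "data": {"travel": [[0,0,0],[0,0,0],[0,0,0],[0,0,0],[0,-0.1,0],[0,-0.3,0],[0,-0.5,0],[0,-0.5,-0.5],[0,-0.5,-1.2],[0,-0.5,-2],[0,-0.5,-2.5],[0,-0.5,-2.5]], "angular": [[0,0,0],[0,0,0],[0,0,0],[0,0,0],[0,0,0],[0,0,0],[0,0,0],[0,0,0],[0,0,0],[0,0,0],[0,0,0],[0,0,0]], "grip": [1,1,1,1,1,1,1,1,1,1,1,1]}}

```text
clock: 12.2
eef_pos: [0.5509, 0.0472, 0.1739]
eef_rot: [0.003, -0.007, 1.0, -0.0]
ft_force: [-0.0, 0.6, -0.2]
grip_width: 0.0004
gripper_force: 0.0
```

Run:
```python
from h import *
s=arm.get_state()
cv2.imwrite('pics/w3.png',arm.camera('wrist')[:,:,::-1])
plan(loc(-.06,.085,.13))
```

```text
travel [1.383 4.316 1.392] ang [-0.001  0.03  -0.008] f [-0.08 -0.35 -0.7 ] t 12.25 pos [0.5499 0.0472 0.1719]
```

View pics/w3.png

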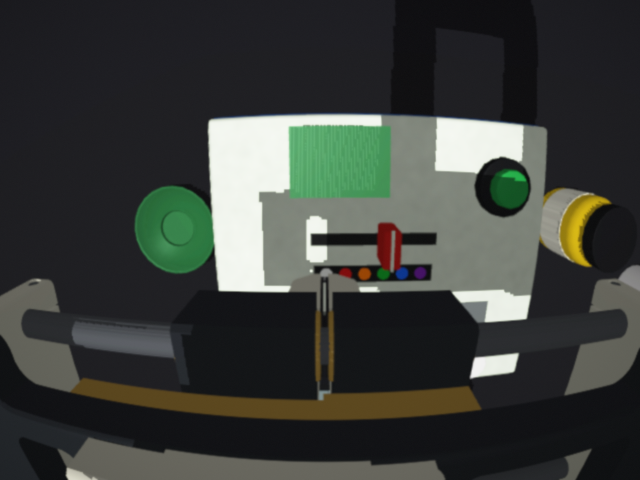

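Request:
{"op": "move_arm", "data": {"travel": [[0.1,0.3,0],[0.4,1.2,0],[0.7,2.2,0],[1.0,3.2,0],[1.3,4.0,0],[1.4,4.3,0.3],[1.4,4.3,0.8],[1.4,4.3,1.2],[1.4,4.3,1.4],[1.4,4.3,1.4],[1.4,4.3,1.4],[1.4,4.3,1.4]], "angular": [[0,0,0],[0,0,0],[0,0,0],[0,0,0],[0,0,0],[0,0,0],[0,0,0],[0,0,0],[0,0,0],[0,0,0],[0,0,0],[0,0,0]], "grip": [1,1,1,1,1,1,1,1,1,1,1,1]}}

```text
clock: 13.45
eef_pos: [0.5056, 0.1752, 0.1289]
eef_rot: [0.001, -0.007, 1.0, 0.0]
ft_force: [0.2, -0.1, -0.6]
grip_width: 0.0008
gripper_force: 0.0
```

Run:
```python
from h import *
plan(loc(-.06,.085,.105))
```

```text
travel [-0.035  0.026  0.796] ang [ 0.002  0.01  -0.015] f [ 0.17 -0.15 -0.63] t 13.45 pos [0.5056 0.1752 0.1289]
```

Request:
{"op": "move_arm", "data": {"travel": [[0,0,0.2],[0,0,0.4],[0,0,0.6],[0,0,0.7],[0,0,0.7],[0,0,0.7]], "angular": [[0,0,0],[0,0,0],[0,0,0],[0,0,0],[0,0,0],[0,0,0]], "grip": [1,1,1,1,1,1]}}

```text
clock: 14.05
eef_pos: [0.5049, 0.1757, 0.1072]
eef_rot: [-0.0, -0.008, 1.0, -0.0]
ft_force: [-0.4, 0.3, 0.5]
grip_width: 0.0004
gripper_force: 0.0
```

Request:
{"op": "move_arm", "data": {"travel": [[0,0,0.0333],[0,0,0.0667],[0,0,0.1],[0,0,0.1333],[0,0,0.1333],[0,0,0.1333]], "angular": [[0,0,0],[0,0,0],[0,0,0],[0,0,0],[0,0,0],[0,0,0]], "grip": [1,1,1,1,1,1]}}

```text
clock: 14.65
eef_pos: [0.5052, 0.1757, 0.1035]
eef_rot: [0.0, -0.008, 1.0, 0.0]
ft_force: [0.1, 0.5, 1.8]
grip_width: 0.0002
gripper_force: 1.2
```

Request:
{"op": "move_arm", "data": {"travel": [[0,0,0.0333],[0,0,0.0667],[0,0,0.0667],[0,0,0.0667]], "angular": [[0,0,0],[0,0,0],[0,0,0],[0,0,0]], "grip": [1,1,1,1]}}

```text
clock: 15.05
eef_pos: [0.5052, 0.1757, 0.1014]
eef_rot: [0.0, -0.008, 1.0, 0.0]
ft_force: [0.5, 0.7, 3.1]
grip_width: 0.0004
gripper_force: 1.8
```

Request:
{"op": "move_arm", "data": {"travel": [[0,0,0.0333],[0,0,0.0667],[0,0,0.0667],[0,0,0.0667]], "angular": [[0,0,0],[0,0,0],[0,0,0],[0,0,0]], "grip": [1,1,1,1]}}

```text
clock: 15.45
eef_pos: [0.5052, 0.1757, 0.0994]
eef_rot: [0.0, -0.007, 1.0, 0.0]
ft_force: [0.2, 0.4, 4.4]
grip_width: 0.0006
gripper_force: 2.4
```

Request:
{"op": "move_arm", "data": {"travel": [[0,0,0.0333],[0,0,0.0333],[0,0,0.0333]], "angular": [[0,0,0],[0,0,0],[0,0,0]], "grip": [1,1,1]}}

```text
clock: 15.75
eef_pos: [0.5053, 0.1757, 0.0992]
eef_rot: [0.0, -0.008, 1.0, 0.0]
ft_force: [-2.7, -0.2, 11.6]
grip_width: 0.0004
gripper_force: 5.6
```

Request:
{"op": "move_arm", "data": {"travel": [[0,0,-0.1],[0,0,-0.3],[0,0,-0.6],[0,0,-1.2],[0,0,-2],[0,0,-3],[0,0,-3.5],[0,0,-3.5],[0,0,-3.5],[0,0,-3.5],[0,0,-3.5]], "angular": [[0,0,0],[0,0,0],[0,0,0],[0,0,0],[0,0,0],[0,0,0],[0,0,0],[0,0,0],[0,0,0],[0,0,0],[0,0,0]], "grip": [1,1,1,1,1,1,1,1,1,1,1]}}

```text
clock: 16.85
eef_pos: [0.504, 0.1754, 0.2014]
eef_rot: [-0.001, -0.008, 1.0, -0.0]
ft_force: [-1.1, -0.7, -0.2]
grip_width: 0.0004
gripper_force: 0.0
```

Run:
```python
from h import *
a=arm.camera('scene')[:,:,::-1]
cv2.imwrite('pics/s4.png',cv2.resize(a[140:340,160:430],None,fx=2.9,fy=2.9))
print(arm.get_state()["ft_force"])
```

```text
[ 0.758725   -0.23329752 -1.01775385]
```

View pics/s4.png

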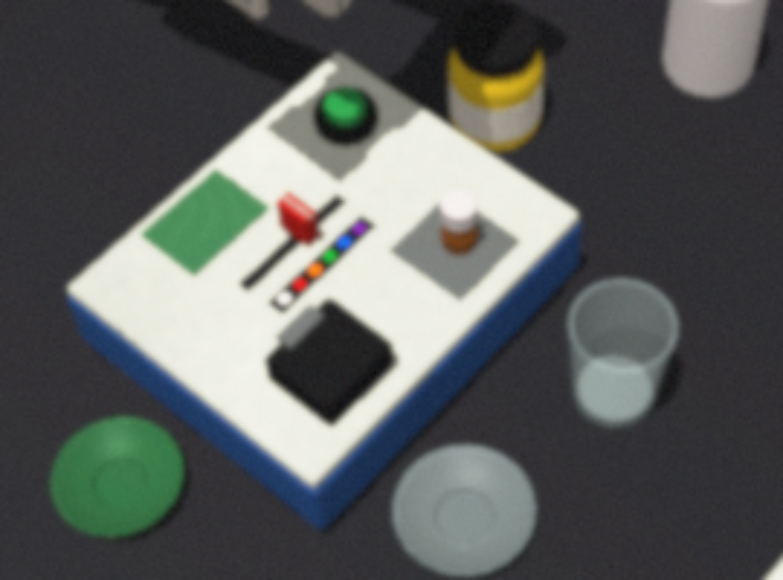

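The picture shows the knob at (298,218) in the third notch, beside the green dot at (330,257). The button at (345,105) is up, and nothing around the photometer has moved.

```bash
python3 -c "
from plant import arm
print(arm.hand_in())"
```

```text
the job is handed in; nothing more can be done
None
```

The job is handed in, with no verdict returned: the lever was clicked one notch at a time to the third (green) notch, the read button was pressed to its stop and came back up, and the last picture shows nothing else moved.

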